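# Put the mixed-up cruet stoppers back in their own bottles

## Task

When the white stoneware cruets were refilled, their stoppers went back into the wrong bottles: put the steel pourer in the tall square oil bottle, the wooden-headed stopper in the round-bellied vinegar bottle and the white ceramic stopper in the low cone-shaped dressing bottle, each fully home with its flange down on the lip. The stoppers are oily, so never lay one on the worktop: rest one in the neck of the empty straight bottle while you change them over, and leave that bottle open at the end. Leave the bottles standing where they are, and do not disturb the pepper mill, the tin and the mug.

Things in the scene. Friction and masses are not known exactly. Their poses are not given: they have to be found in the camera images.
- square_bottle: Oil bottle: tallest of four cruets, square body 66 x 66 mm. White stoneware, loose; origin at the centre of its underside, z up. Round neck 40 mm wide, lip 45 mm; mouth 33 mm, narrowing to 28 mm at 11 mm down, 40 mm deep. Lip at z = 166 mm. 0.75 kg. At the start it carries the white ceramic stopper.
- bellied_bottle: Vinegar bottle: round-bellied, 87 mm across the belly. White stoneware, loose; origin at the centre of its underside, z up. Round neck 40 mm wide, lip 45 mm; mouth 33 mm, narrowing to 28 mm at 11 mm down, 40 mm deep. Lip at z = 141 mm. 0.7 kg. At the start it carries the steel pourer.
- cone_bottle: Dressing bottle: lowest, a cone 92 mm wide at the foot. White stoneware, loose; origin at the centre of its underside, z up. Round neck 40 mm wide, lip 45 mm; mouth 33 mm, narrowing to 28 mm at 11 mm down, 40 mm deep. Lip at z = 127 mm. 0.7 kg. At the start it carries the wooden stopper.
- straight_bottle: Empty washed-out bottle: slim straight round body 62 mm wide, without a stopper. White stoneware, loose; origin at the centre of its underside, z up. Round neck 40 mm wide, lip 45 mm; mouth 33 mm, narrowing to 28 mm at 11 mm down, 40 mm deep. Lip at z = 152 mm. 0.5 kg.
- pourer: Bright steel pourer, black plug. Origin on its axis, under a 41 mm flange (3 mm thick) that rests on the lip; z up. Below it a tapered plug 26 mm long, 24 mm wide at the flange, 13 mm at the tip. 50 g. Grip its upright collar, 20 mm in diameter, z = 3 to 30 mm; above it an 8 mm spout bends towards +x, ending 27 mm out and 57 mm up, so close the fingers along y.
- wood_stopper: Stopper with a wooden head and cork plug. Origin on its axis, under a 41 mm flange (3 mm thick) that rests on the lip; z up. Below it a tapered plug 26 mm long, 24 mm wide at the flange, 13 mm at the tip. 50 g. The head to grip is an upright drum, 30 mm in diameter, z = 3 to 31 mm.
- ceramic_stopper: Stopper with a white ceramic knob and cork plug. Origin on its axis, under a 41 mm flange (3 mm thick) that rests on the lip; z up. Below it a tapered plug 26 mm long, 24 mm wide at the flange, 13 mm at the tip. 50 g. The round knob to grip is 26 mm in diameter from z = 11 to 26 mm, slimmer below, domed to z = 33 mm.
- mill: Brown wooden pepper mill near the bottles, 58 mm wide, 150 mm tall, a bystander. Origin at the centre of its underside, z up.
- tin: Low food tin, 75 mm wide, 58 mm tall, a bystander. Origin at the centre of its underside, z up.
- mug: Plain white mug, 79 x 114 mm with its handle, 89 mm tall, a bystander. Origin under its middle, z up.
Mind the look-alikes: they are no part of the job. What is shaped like the ceramic_stopper but blue or purple is not meant.

How it is judged:
By the outcome, as a careful person would: the job done as asked, in the order asked, and still so for the second after the job is handed in, with the robot touching nothing.
It also fails if it takes over 109 s, if anything falls off the work surface, if the arm or the gripper's body presses on something with over 40 N, if the wrist force passes 120 N, or if a joint passes its speed limit or range.

## Robot

A 6-joint arm with a two-finger parallel gripper is mounted at the origin on a cart in front of the work surface, level with it; the furniture and walls round the work are solid. World frame = base frame: x ahead of the robot, y to its left, z up, the work surface at z = 0. Lengths are in mm, angles in rad, forces in N, time in s.
With the tool pointing down it reaches from about 300 to 875 mm from the base axis. Payload 4.2 kg.
Tool frame: the origin (TCP) lies midway between the tips of the shut fingers; the grasp point (between the pads) lies 19 mm behind it; z points along the fingers, y is the line along which they close (so a half turn about z gives the same grasp; the last joint's range is limited). The gripper opens to 85 mm and grips with 20 to 120 N. Pads are 22 mm wide; open, the fingers measure 114 mm over their backs; the gripper's body (76 mm by 85 mm) begins 54 mm behind the grasp point. The pads swing forward as they close: fully open they stand 13 mm farther back than shut.
Start: joints at [-1.254, 0.32, 1.565, -0, 1.257, -0.02], TCP at [190.023, -542.709, 231.338] pointing down, gripper open.
Joint ranges: [-3.11, 3.11], [-0.84, 2.01], [0.21, 2.61], [-1.34, 4.49], [0.05, 2.63], [-2.56, 2.56]. Speed limits (rad/s): [2.57, 2.57, 3.14, 3.14, 3.14, 3.14].

## Interface

Orientations are given as a unit quaternion [w, x, y, z].
In Python, from plant import telemetry, read_camera, ticket, spotter gives the robot as it stands.
- The arm moves only by the tool carry_out, never from a script. Its argument "plan" is a list of rows, each a list of 4 numbers: the shift along the tool's x, y, z in m, then the turn about the tool's z in degrees. In form: [[tx, ty, tz, yaw], ...]. A call has 1 to 12 rows; each row is the pose to reach, as a shift and turn from the pose commanded when the call began, along the tool's axes at that moment; what a row does not reach only later rows make up. A row lasts 1/8 s, in which the tool goes at most 62.5 mm and 10.7 degrees, less where a joint would pass 70% of its speed; a pose out of reach is approached as far as the arm can. A call with a gripper value outside its range is refused whole. "jaw" is the closure, from -1 (fully open) to 1 (shut), set as the call begins (left out, the last holds). The fingers move at their own pace and stop on an object; "newtons" is the grip in N (left out, the last holds). Time passes only in rows, so rows that repeat a pose let the fingers close. It gives the time, the measured TCP pose, the force, the opening and the grip force at its end, in the units of the state.
- telemetry.sense(): the state, without advancing time (a new reading comes with each control period).
- read_camera(name): name is "scene" or "top" or "wrist"; returns a dict with "color" (420x560x3 uint8, red, green, blue), "range_z" (420x560 float32, mm along the optical axis (not along the pixel's ray), 0 where there is no reading), "fx", "fy", "cx", "cy" (pixels), "dist_coeffs" ([k1, k2, p1, p2, k3] as OpenCV has them; the pictures are not rectified), "cam_to_world" (4x4, takes a point from camera to world coordinates). Camera axes: x right, y down, z forward; pixel columns grow to the right and rows downward; lengths in mm; the calibration is good to about 2 mm. A picture is of the moment at which its call begins.
- ticket.hand_in(): hands the job in; it is judged then, once.
Trained networks look in a picture, given as the dict that the camera call returned (one of the last four; its "shot" number tells which), for a name from the list of things; names that differ only in an ending like _2 or _b are one class to them, and where a whole thing is asked for, a point or a joint stands for the part that bears it (a point fixed in the world has none). Each returns a list of dicts, best first, with "p" (0 to 1); they miss things now and then, are a little off and sometimes report something else, mostly with a low value. They report only what shows in the picture. A call takes as long as a camera call. They do not tell look-alikes from the thing itself.
- spotter.masks_of(picture, thing): "pixels" (420x560 bool, what is visible of it) and "centre" ([column, row] in pixels, amid what is visible of it).
The state is a dict: "t": time; "joints": joint angles; "qd": joint speeds; "joint_efforts": joint torques, N m; "tool_pos": TCP position; "orientation": TCP orientation; "wrist_force": force on the tool from outside, world axes, zero at the start; "ft_torque": the same for the moment, N m; "width": finger opening in mm; "grip_force": force on a finger pad.
Only numpy, scipy, OpenCV 4.12 (cv2) and the standard library are available. Lean on these libraries where they do the work, as an engineer would, in place of code of your own. Each camera call takes 0.05 s, during which the arm holds its last target. There are 200 camera calls.

## Working session

There is one attempt and no reset: what is moved stays moved. The work goes in short steps, Python scripts to look and compute and a tool call to move; the robot and the scene stay as the last step left them, time stands still between calls to the robot, and variables do not carry over. Pictures are saved under pics/ and viewed, at most 14 in all, crops included, and the job is handed in when it is done.

Besides the shell and the picture viewer there is one more tool, called after "Request:" as name([rows], argument=value, ...), one row to a line, values as JSON. carry_out: Moves the arm, as the interface text tells. Its arguments: {"type":"object","properties":{"plan":{"type":"array","items":{"type":"array","items":{"type":"number"}}},"jaw":{"type":"number"},"newtons":{"type":"number"}},"required":["plan"]}

```bash
ls; mkdir -p pics
cat > h.py <<'E'
import numpy as np, cv2
from plant import telemetry, read_camera, ticket, spotter
def save(p,n): cv2.imwrite('pics/'+n,cv2.cvtColor(p['color'],cv2.COLOR_RGB2BGR))
def K(p): return np.array([[p['fx'],0,p['cx']],[0,p['fy'],p['cy']],[0,0,1.]])
def world(p,uv,z=None):
    """pixels Nx2 -> world, depth from range_z or given"""
    uv=np.asarray(uv,float).reshape(-1,1,2)
    n=cv2.undistortPoints(uv,K(p),np.array(p['dist_coeffs'])).reshape(-1,2)
    q=np.round(uv.reshape(-1,2)).astype(int)
    d=p['range_z'][q[:,1],q[:,0]]
    c=np.c_[n*d[:,None],d]; T=np.array(p['cam_to_world'])
    return (c@T[:3,:3].T+T[:3,3])[d>0]
def ray(p,uv):
    n=cv2.undistortPoints(np.array(uv,float).reshape(-1,1,2),K(p),np.array(p['dist_coeffs'])).reshape(2)
    T=np.array(p['cam_to_world']); d=T[:3,:3]@np.r_[n,1]; return T[:3,3],d/np.linalg.norm(d)
def cloud(p,mask):
    v,u=np.nonzero(mask); return world(p,np.c_[u,v])
def circ(P):
    A=np.c_[2*P[:,:2],np.ones(len(P))]; s=np.linalg.lstsq(A,(P[:,:2]**2).sum(1),rcond=None)[0]
    return s[:2],np.sqrt(s[2]+s[:2]@s[:2])
E
python3 - <<'E'
from h import *
for n in['scene','top']:
    p=read_camera(n);save(p,n+'1.png')
    print(n,np.round(np.array(p['cam_to_world']),2).tolist(),p['fx'])
    for t in 'square_bottle bellied_bottle cone_bottle straight_bottle pourer wood_stopper ceramic_stopper mill tin mug'.split():
        for r in spotter.masks_of(p,t)[:3]:
            P=cloud(p,r['pixels'])
            if len(P): print(t,round(r['p'],2),np.round(r['centre']),r['pixels'].sum(),np.round(np.median(P,0)),'top',np.round(np.percentile(P[:,2],97)))
print(telemetry.sense())
E
```

```text
pics
scene [[-0.6, -0.49, 0.63, -35.89], [-0.8, 0.36, -0.48, 619.91], [0.0, -0.79, -0.61, 659.56], [0.0, 0.0, 0.0, 1.0]] 381.14522154906615
square_bottle 0.76 [340. 230.] 1675 [398. 134.  88.] top 156.0
square_bottle 0.7 [356. 166.] 193 [502.  -5. 159.] top 194.0
bellied_bottle 0.84 [359. 189.] 478 [479.  -1.  91.] top 141.0
cone_bottle 0.7 [270. 287.] 1705 [391. 340.  52.] top 123.0
straight_bottle 0.75 [277. 212.] 1251 [530. 211.  90.] top 152.0
pourer 0.71 [354. 166.] 217 [502.  -4. 157.] top 194.0
wood_stopper 0.86 [264. 249.] 348 [404. 330. 145.] top 160.0
wood_stopper 0.35 [355. 167.] 209 [502.  -5. 157.] top 194.0
ceramic_stopper 0.77 [317. 218.] 197 [504. 108.  38.] top 60.0
ceramic_stopper 0.67 [310. 264.] 245 [392. 218.  37.] top 60.0
ceramic_stopper 0.64 [344. 194.] 277 [411. 120. 178.] top 199.0
mill 0.64 [280. 171.] 385 [645. 124. 121.] top 144.0
tin 0.61 [200. 249.] 1179 [571. 402.  54.] top 58.0
mug 0.6 [331. 177.] 896 [596.  -6.  63.] top 88.0
mug 0.48 [278. 170.] 375 [646. 125. 121.] top 145.0
mug 0.31 [358. 192.] 596 [482.   1.  88.] top 142.0
top [[-0.06, -0.98, 0.
[... 987 characters left out ...]
0
{'t': 1.1, 'joints': array([-1.25399959e+00,  3.19539881e-01,  1.56447681e+00, -2.11510405e-05,
        1.25738740e+00, -1.99827000e-02]), 'qd': array([-0.00101127, -0.00013562,  0.00024932, -0.00052246, -0.00107868,
       -0.00045557]), 'joint_efforts': array([-6.52527451e-04, -4.15420783e+01, -2.34424818e+01,  1.87495261e-04,
        3.67726916e-04, -1.02206446e-06]), 'tool_pos': array([ 190.01967393, -542.71964016,  231.38152751]), 'orientation': array([9.47331949e-05, 9.85855370e-01, 1.67598272e-01, 3.99071228e-06]), 'wrist_force': array([-0.77992215,  0.761452  ,  0.63405314]), 'ft_torque': array([-0.05620168, -0.02078063, -0.01717541]), 'grip_force': 0.0, 'width': 85.64962859890873}
```

View pics/scene1.png

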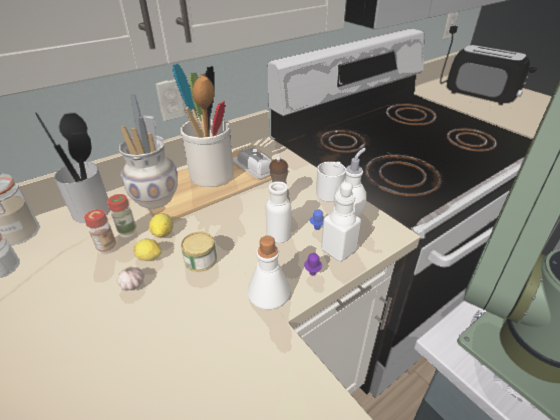

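View pics/top1.png

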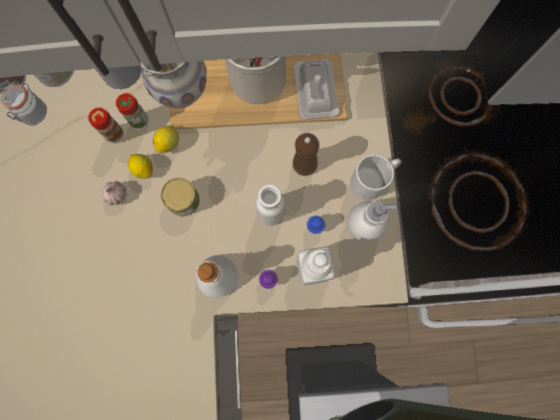

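Scene view: the white ceramic stopper sits in the square bottle at (344,194), the pourer in the bellied bottle at (354,166), the wooden stopper in the cone at (264,249), and the straight bottle is open at (277,195). In the top view they are at (319,262), (375,208), (206,271) and (268,195).

Things that could be taken for the ceramic stopper, in scene pixels: white knob (344,194), blue (317,218), purple (313,263). I choose the white one and check it in a crop.

Run:
```python
from h import *
S=read_camera('scene');T=read_camera('top')
c=lambda p,u,v,r=40:cv2.resize(p['color'][v-r:v+r,u-r:u+r],(390,290))
m=np.vstack([np.hstack([c(S,344,194),c(S,354,170)]),np.hstack([c(T,319,262),c(T,372,212)])])
cv2.imwrite('pics/crop1.png',cv2.cvtColor(m,cv2.COLOR_RGB2BGR))
for n,xy in dict(square=(411,118),bellied=(500,-4),cone=(400,325),straight=(535,200)).items():
  for nm,p in (('scene',S),('top',T)):
    v,u=np.nonzero(p['range_z']>0);P=world(p,np.c_[u,v])
    P=P[(np.hypot(P[:,0]-xy[0],P[:,1]-xy[1])<45)]
    z={'square':166,'bellied':141,'cone':127,'straight':152}[n]
    up=P[P[:,2]>z+7]; L=P[abs(P[:,2]-z)<4]
    print(n,nm,'stop',len(up),up.mean(0).round(1) if len(up) else '',up[:,2].max() if len(up) else '', 'lip',len(L),circ(L) if len(L)>5 else '')
    if n=='bellied':
        for a,b in((148,172),(174,182),(182,190),(190,200)):
            q=P[(P[:,2]>a)&(P[:,2]<b)];print(a,b,len(q),q.mean(0).round(1))
```

```text
square scene stop 154 [412.3 118.5 190. ] 200.44227192233654 lip 135 (array([414.65248918, 115.65826973]), np.float64(17.195601871421527))
square top stop 178 [415.9 112.5 196. ] 202.6051835568652 lip 223 (array([417.17683152, 111.28420243]), np.float64(18.878463916610972))
bellied scene stop 131 [503.3  -8.  172.3] 197.5791071966749 lip 107 (array([505.24622812,  -5.76326751]), np.float64(17.518146838513815))
148 172 74 [502.8  -2.5 162.2]
174 182 13 [505.5  -7.3 178. ]
182 190 17 [504.2 -13.6 186. ]
190 200 21 [503.2 -23.9 193.6]
bellied top stop 180 [505.4 -11.8 177.5] 199.23709348187947 lip 210 (array([507.38265662,  -8.1139306 ]), np.float64(18.323309058535926))
148 172 69 [505.4  -4.3 164.3]
174 182 16 [506.4  -7.9 178.7]
182 190 24 [505.8 -13.4 186.3]
190 200 47 [504.9 -26.  194.6]
cone scene stop 240 [406.2 327.3 151.9] 160.5184042276565 lip 147 (array([410.01731031, 324.72659179]), np.float64(18.180064472895495))
cone top stop 228 [410.7 320.9 156.2] 162.14470128186724 lip 166 (array([411.8648606 , 323.06246805]), np.float64(19.763000608367864))
straight scene stop 0   lip 120 (array([547.49913611, 198.47458196]), np.float64(19.65901562658217))
straight top stop 0   lip 197 (array([548.9125098 , 196.15938218]), np.float64(19.4544406396187))
```

View pics/crop1.png

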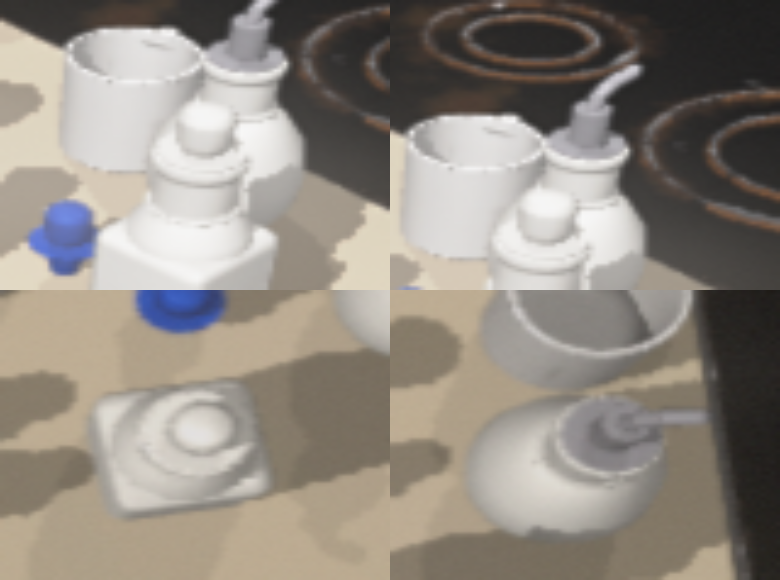

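Crop shows the white knob in the square bottle and the spout of the pourer pointing towards world -y (right in the top view). The fingers will close along world x, which gives tool x = +Y, tool y = +X, tool z = down.

Request:
carry_out([
  [0.03,-0.04,-0.03,-5],
  [0.07,-0.09,-0.06,-12],
  [0.11,-0.14,-0.07,-19],
  [0.15,-0.19,-0.07,-26],
  [0.19,-0.24,-0.07,-33],
  [0.23,-0.29,-0.07,-40],
  [0.27,-0.34,-0.07,-47],
  [0.31,-0.39,-0.07,-54],
  [0.35,-0.44,-0.07,-60],
  [0.39,-0.49,-0.07,-66],
  [0.43,-0.545,-0.07,-70.7],
  [0.43,-0.545,-0.07,-70.7],
], jaw=-1)

```text
t: 2.7
tool_pos: [416.2, 116.8, 301.2]
orientation: [-0.0, 0.706, 0.709, 0.0]
wrist_force: [0.6, 0.0, -0.5]
width: 85.3
grip_force: 0.0
```

Run:
```python
from h import *
p=read_camera('wrist');save(p,'w1.png');print(np.round(np.array(p['cam_to_world']),2).tolist(),p['fx'])
s=telemetry.sense();print(s['tool_pos'],s['joints'])
for t in 'square_bottle ceramic_stopper straight_bottle wood_stopper pourer'.split():
  for r in spotter.masks_of(p,t)[:3]:
    P=cloud(p,r['pixels']);print(t,round(r['p'],2),np.round(r['centre']),P.mean(0).round(1),P[:,2].max().round(1))
```

```text
[[1.0, 0.0, 0.0, 416.01], [0.0, -0.96, -0.29, 191.85], [-0.0, 0.29, -0.96, 444.57], [0.0, 0.0, 0.0, 1.0]] 304.87365979763103
[417.0379049  118.26746867 301.07775583] [0.24801106 0.05141017 1.7302989  0.0024934  1.3585815  0.24355077]
square_bottle 0.68 [273. 167.] [416.9 132.2 110.7] 170.6
ceramic_stopper 0.88 [274. 197.] [416.9 119.  183.8] 201.5
ceramic_stopper 0.65 [341. 182.] [507.1 105.9  42.8] 61.3
ceramic_stopper 0.65 [260.  98.] [398.8 211.7  42.2] 62.0
straight_bottle 0.58 [398. 105.] [539.9 198.9 114.2] 155.0
pourer 0.64 [356. 303.] [502.8  -5.6 162.8] 317.6
pourer 0.62 [268.  17.] [411.8 296.3  45.3] 85.4
```

View pics/w1.png

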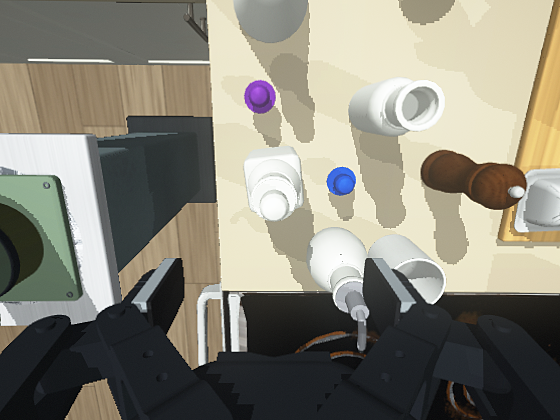

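Wrist view: ceramic knob at (274,197), the straight bottle's mouth at (417,105), pourer at (350,293). Next I fit axes with the known radii, from several cameras.

```bash
cat >> h.py <<'E'
from scipy.optimize import least_squares
def axis(p,xy,bands,R=40):
    """bands: (z0,z1,radius): axis from side points of coaxial cylinders"""
    v,u=np.nonzero(p['range_z']>0);P=world(p,np.c_[u,v])
    P=P[np.hypot(P[:,0]-xy[0],P[:,1]-xy[1])<R]
    Q=[(q,r) for a,b,r in bands for q in P[(P[:,2]>a)&(P[:,2]<b)]]
    if len(Q)<8: return None
    q=np.array([x[0] for x in Q]);r=np.array([x[1] for x in Q])
    s=least_squares(lambda c:np.hypot(*(q[:,:2]-c).T)-r,xy,loss='soft_l1',f_scale=1.5)
    return s.x.round(1),len(r),np.round(np.median(abs(s.fun)),2)
def flat(p,xy,z,R=25,tol=2.5):
    v,u=np.nonzero(p['range_z']>0);P=world(p,np.c_[u,v])
    P=P[(np.hypot(P[:,0]-xy[0],P[:,1]-xy[1])<R)&(abs(P[:,2]-z)<8)]
    h,e=np.histogram(P[:,2],np.arange(z-8,z+8.1,1));k=h.argmax()
    P=P[abs(P[:,2]-e[k]-.5)<tol];c,_=cv2.minEnclosingCircle(P[:,:2].astype(np.float32))
    return np.round(c,1),round(_,1),np.median(P[:,2]).round(1)
LIP=dict(square=166,bellied=141,cone=127,straight=152)
XY=dict(square=(416,113),bellied=(507,-6),cone=(411,324),straight=(548,197))
KNOB=dict(c=(12,25,13),w=(6,28,15),p=(6,28,10))
def survey(cams,has):
    for c in cams:
        p=read_camera(c)
        for n,z in LIP.items():
            k=has.get(n)
            try: print(c,n,'neck',axis(p,XY[n],[(z-16,z-7,20)],32),'knob',axis(p,XY[n],[(z+KNOB[k][0],z+KNOB[k][1],KNOB[k][2])],25) if k else '','flat',flat(p,XY[n],z+3 if k else z))
            except Exception as e: print(c,n,e)
E
python3 - <<'E'
from h import *
survey(['scene','top','wrist'],dict(square='c',bellied='p',cone='w'))
E
```

```text
scene square neck (array([417.2, 112.8]), 42, np.float64(0.68)) knob (array([417.5, 112.6]), 61, np.float64(0.63)) flat (array([414.4, 114.3]), 21.6, np.float64(169.2))
scene bellied neck (array([507.1,  -7.9]), 39, np.float64(0.95)) knob (array([507.1,  -7.9]), 64, np.float64(0.82)) flat (array([505.5,  -7. ]), 21.9, np.float64(144.4))
scene cone neck (array([411.9, 323.5]), 46, np.float64(0.54)) knob (array([412.4, 323.2]), 114, np.float64(0.52)) flat (array([410.2, 324.5]), 21.6, np.float64(130.5))
scene straight neck (array([546.3, 198.6]), 78, np.float64(2.73)) knob  flat (array([548.3, 196.9]), 23.4, np.float64(151.8))
top square neck None knob None flat (array([412.1, 128.5]), 13.5, np.float64(166.1))
top bellied neck None knob None flat (array([0., 0.]), 0.0, np.float64(nan))
top cone neck None knob (array([412.1, 322.8]), 38, np.float64(0.24)) flat (array([411.2, 322.4]), 22.1, np.float64(129.4))
top straight neck (array([543.2, 195.1]), 49, np.float64(1.29)) knob  flat (array([549.5, 196.3]), 22.3, np.float64(151.9))
wrist square neck None knob (array([416.7, 113.8]), 89, np.float64(0.13)) flat (array([416.6, 114.7]), 21.5, np.float64(169.7))
wrist bellied neck (array([506.7,  -6.9]), 77, np.float64(0.24)) knob (array([506.7,  -6.9]), 206, np.float64(0.24)) flat (array([504.9,  -4.8]), 20.7, np.float64(144.6))
wrist cone neck None knob None flat (array([0., 0.]), 0.0, np.float64(nan))
wrist straight neck (array([542.9, 198.4]), 331, np.float64(1.32)) knob  flat (array([548.3, 198.7]), 22.8, np.float64(152.3))
  return _methods._mean(a, axis=axis, dtype=dtype,
  ret = ret.dtype.type(ret / rcount)
```

Request:
carry_out([
  [0,0,0,0],
  [0,0,0,0],
  [0,0,0,0],
  [0,0,0,0],
  [0,0,0,0],
], jaw=0.39, newtons=40)

```text
t: 3.78
tool_pos: [415.7, 113.8, 301.3]
orientation: [0.0, 0.707, 0.707, -0.0]
wrist_force: [-0.3, -0.6, 0.4]
width: 26.5
grip_force: 0.0
```

Run:
```python
from h import *
s=telemetry.sense();print(s['tool_pos'],s['width'],s['orientation'],s['t'])
p=read_camera('wrist');save(p,'w2.png')
v,u=np.nonzero(p['range_z']>0);P=world(p,np.c_[u,v])-s['tool_pos']
F=P[(abs(P[:,0])<60)&(abs(P[:,1])<60)&(P[:,2]>-40)]
print(len(F))
for sgn in(-1,1):
    q=F[F[:,0]*sgn>0]; 
    if len(q): print(np.percentile(q[:,2],[0,1,5,20,50]).round(1),q[q[:,2]<np.percentile(q[:,2],5)].mean(0).round(1))
```

```text
[415.73792534 113.8214698  301.25078055] 26.458301166338714 [ 1.52723601e-05  7.07091301e-01  7.07122258e-01 -6.67629056e-05] 3.775
51331
[ 0.7 13.3 37.9 57.8 78. ] [-17.    8.1  22.8]
[ 0.6 13.4 37.9 57.8 78.1] [17.3  8.  22.9]
```

Request:
carry_out([
  [0,0.0012,0.01,0],
  [0,0.0012,0.03,0],
  [0,0.0012,0.06,0],
  [0,0.0012,0.09,0],
  [0,0.0012,0.115,0],
  [0,0.0012,0.1305,0],
  [0,0.0012,0.1305,0],
  [0,0.0012,0.1305,0],
], jaw=-0.3)

```text
t: 4.82
tool_pos: [417.3, 113.9, 171.1]
orientation: [0.0, 0.707, 0.707, 0.0]
wrist_force: [-0.9, 1.1, 0.8]
width: 55.4
grip_force: 0.0
```

Request:
carry_out([
  [0,0,0,0],
  [0,0,0,0],
  [0,0,0,0],
  [0,0,0,0],
  [0,0,0,0],
  [0,0,0,0],
], jaw=1, newtons=40)

```text
t: 5.58
tool_pos: [417.3, 113.9, 171.6]
orientation: [0.0, 0.707, 0.707, 0.001]
wrist_force: [-0.9, -0.1, 6.5]
width: 24.2
grip_force: 39.5
```

Request:
carry_out([
  [0,0,-0.005,0],
  [0,0,-0.015,0],
  [0,0,-0.03,0],
  [0,0,-0.05,0],
  [0,0,-0.07,0],
  [0,0,-0.07,0],
  [0,0,-0.07,0],
])

```text
t: 6.45
tool_pos: [416.5, 113.7, 240.2]
orientation: [-0.0, 0.707, 0.707, -0.0]
wrist_force: [-0.4, -0.3, -1.3]
width: 24.0
grip_force: 39.4
```

Run:
```python
from h import *
s=telemetry.sense();print(s['tool_pos'],s['width'],s['grip_force'],s['wrist_force'])
p=read_camera('wrist');q=read_camera('scene')
survey(['scene'],dict(bellied='p',cone='w'))
a=cv2.resize(p['color'],(520,390));b=cv2.resize(q['color'][120:260,250:430],(501,390))
m=cv2.resize(np.hstack([a,b]),(800,306));cv2.imwrite('pics/g1.png',cv2.cvtColor(m,cv2.COLOR_RGB2BGR))
```

```text
[416.5152036  113.66375039 240.2024942 ] 23.957940546842142 39.35572980903089 [-0.38737414 -0.29739422 -1.34647597]
scene square neck (array([415.6, 116.7]), 96, np.float64(2.64)) knob  flat (array([416.3, 114.3]), 23.1, np.float64(165.6))
scene bellied neck (array([507.6,  -7.7]), 23, np.float64(0.46)) knob None flat (array([494.2,  -9.7]), 15.9, np.float64(144.0))
scene cone neck (array([412.2, 323.4]), 47, np.float64(0.69)) knob (array([412.2, 323.2]), 115, np.float64(0.45)) flat (array([410.2, 324.4]), 21.7, np.float64(130.4))
scene straight neck (array([546.6, 199.2]), 79, np.float64(2.77)) knob  flat (array([547.8, 197.4]), 23.7, np.float64(152.0))
```

View pics/g1.png

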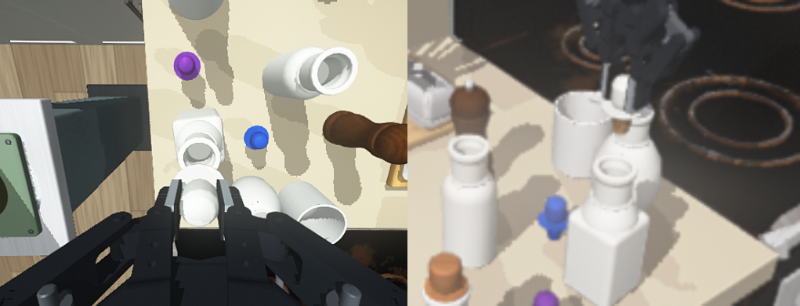

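Stopper is held upright above the square bottle (knob at (200,207) in the left picture, cork visible at (622,125) in the right); the straight bottle's mouth is at (335,72).

Request:
carry_out([
  [0.01,0.015,0,0],
  [0.03,0.045,0,0],
  [0.05,0.08,0,0],
  [0.07,0.11,0,0],
  [0.084,0.132,0,0],
  [0.084,0.132,0,0],
  [0.084,0.132,0,0],
  [0.084,0.132,0.015,0],
  [0.084,0.132,0.03,0],
  [0.084,0.132,0.04,0],
  [0.084,0.132,0.04,0],
])

```text
t: 7.98
tool_pos: [548.2, 197.4, 199.6]
orientation: [-0.0, 0.707, 0.707, -0.001]
wrist_force: [0.1, 0.4, -0.6]
width: 24.1
grip_force: 39.4
```

Request:
carry_out([
  [0,0,0.008,0],
  [0,0,0.016,0],
  [0,0,0.024,0],
  [0,0,0.03,0],
  [0,0,0.036,0],
  [0,0,0.04,0],
  [0,0,0.0425,0],
  [0,0,0.0425,0],
])

```text
t: 8.98
tool_pos: [549.0, 197.7, 158.2]
orientation: [0.0, 0.707, 0.707, -0.0]
wrist_force: [-0.3, 0.2, 0.2]
width: 24.2
grip_force: 39.4
```

Request:
carry_out([
  [0,0,0.001,0],
  [0,0,0.0015,0],
  [0,0,0.0015,0],
])

```text
t: 9.35
tool_pos: [549.3, 197.9, 157.6]
orientation: [0.0, 0.707, 0.707, 0.001]
wrist_force: [-0.8, -0.7, 5.0]
width: 24.3
grip_force: 39.9
```

Request:
carry_out([
  [0,0,0,0],
  [0,0,0,0],
  [0,0,0,0],
  [0,0,0,0],
  [0,0,-0.02,0],
  [0,0,-0.05,0],
  [0,0,-0.08,0],
  [0,0,-0.11,0],
  [0,0,-0.11,0],
  [0,0,-0.11,0],
], jaw=-0.3)

```text
t: 10.6
tool_pos: [548.4, 197.6, 265.8]
orientation: [-0.0, 0.707, 0.707, -0.001]
wrist_force: [1.4, -0.8, -1.3]
width: 55.6
grip_force: 0.0
```

Run:
```python
from h import *
s=telemetry.sense();print(s['tool_pos'],s['width'])
survey(['scene','top','wrist'],dict(straight='c',bellied='p',cone='w'))
```

```text
[548.43412952 197.58312677 265.75447069] 55.57868766920847
scene square neck (array([415.6, 115.7]), 95, np.float64(2.47)) knob  flat (array([415.7, 113.7]), 23.1, np.float64(166.0))
scene bellied neck (array([506.4,  -8.2]), 40, np.float64(0.89)) knob (array([507.1,  -8.4]), 56, np.float64(0.65)) flat (array([505.8,  -6.6]), 21.6, np.float64(144.0))
scene cone neck (array([411.7, 323.5]), 48, np.float64(0.54)) knob (array([412.3, 323.2]), 117, np.float64(0.36)) flat (array([409.7, 324.1]), 21.9, np.float64(130.4))
scene straight neck (array([549.7, 197.5]), 45, np.float64(0.64)) knob (array([550. , 196.7]), 49, np.float64(0.57)) flat (array([548.2, 198.9]), 20.9, np.float64(155.4))
top square neck None knob  flat (array([0., 0.]), 0.0, np.float64(nan))
top bellied neck None knob None flat (array([0., 0.]), 0.0, np.float64(nan))
top cone neck None knob (array([411.5, 322.8]), 45, np.float64(0.32)) flat (array([412. , 322.4]), 22.5, np.float64(129.6))
top straight neck None knob None flat (array([554.6, 181.6]), 8.9, np.float64(155.2))
wrist square neck (array([420.5, 118.1]), 383, np.float64(2.62)) knob  flat (array([416.9, 115.2]), 22.2, np.float64(166.4))
wrist bellied neck None knob None flat (array([0., 0.]), 0.0, np.float64(nan))
wrist cone neck (array([411.3, 324.8]), 83, np.float64(0.14)) knob (array([411.1, 324.6]), 548, np.float64(0.28)) flat (array([413. , 324.4]), 21.6, np.float64(130.7))
wrist straight neck None knob (array([549.4, 197.8]), 113, np.float64(0.13)) flat (array([548.8, 199.2]), 21.7, np.float64(155.7))
  return _methods._mean(a, axis=axis, dtype=dtype,
  ret = ret.dtype.type(ret / rcount)
```

Request:
carry_out([
  [-0.02,-0.004,0,0],
  [-0.06,-0.012,0,0],
  [-0.11,-0.022,0,0],
  [-0.16,-0.032,0,0],
  [-0.19,-0.038,0,0],
  [-0.205,-0.042,0,0],
  [-0.205,-0.042,0,0],
  [-0.205,-0.042,0.02,0],
  [-0.205,-0.042,0.05,0],
  [-0.205,-0.042,0.06,0],
  [-0.205,-0.042,0.06,0],
])

```text
t: 12.12
tool_pos: [507.0, -6.6, 206.5]
orientation: [-0.0, 0.707, 0.707, -0.0]
wrist_force: [0.0, -0.1, 0.0]
width: 55.7
grip_force: 0.0
```

Run:
```python
from h import *
s=telemetry.sense();print(s['tool_pos'],s['width'])
p=read_camera('wrist');save(p,'w3.png')
print(axis(p,(507,-7.4),[(147,169,10)],25),flat(p,(507,-7.4),144))
```

```text
[506.99079205  -6.55171389 206.50950377] 55.67346149741921
(array([506.8,  -7.1]), 290, np.float64(0.13)) (array([506.8,  -6.3]), 21.7, np.float64(144.6))
```

View pics/w3.png

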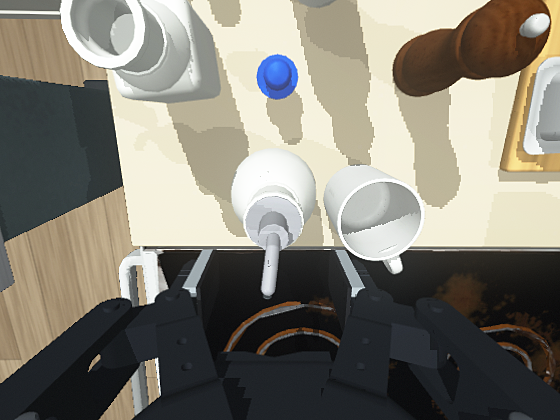

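The pourer (collar (273,240), spout to (267,290)) lies midway between the fingers, with the spout pointing away along -y.

Request:
carry_out([
  [-0.0005,0,0.01,0],
  [-0.0005,0,0.03,0],
  [-0.0005,0,0.05,0],
  [-0.0005,0,0.06,0],
  [-0.0005,0,0.06,0],
  [-0.0005,0,0.06,0],
])

```text
t: 12.92
tool_pos: [507.6, -7.8, 147.6]
orientation: [0.001, 0.707, 0.707, 0.001]
wrist_force: [-0.7, 0.5, 0.2]
width: 55.5
grip_force: 0.0
```

Request:
carry_out([
  [0,0,0,0],
  [0,0,0,0],
  [0,0,0,0],
  [0,0,0,0],
  [0,0,0,0],
  [0,0,0,0],
], jaw=1, newtons=40)

```text
t: 13.68
tool_pos: [507.4, -7.7, 147.4]
orientation: [0.0, 0.707, 0.707, 0.0]
wrist_force: [-0.5, 0.2, 5.9]
width: 18.5
grip_force: 39.2
```

Request:
carry_out([
  [0,0,-0.005,0],
  [0,0,-0.015,0],
  [0,0,-0.03,0],
  [0,0,-0.06,0],
  [0,0,-0.09,0],
  [0,0,-0.09,0],
  [0,0,-0.09,0],
  [0,0,-0.09,0],
])

```text
t: 14.68
tool_pos: [506.2, -7.7, 235.7]
orientation: [-0.001, 0.707, 0.707, -0.001]
wrist_force: [0.5, -0.1, -1.7]
width: 18.8
grip_force: 39.1
```

Request:
carry_out([
  [0.01,-0.008,0,0],
  [0.04,-0.03,0,0],
  [0.075,-0.055,0,0],
  [0.105,-0.08,0,0],
  [0.1215,-0.0903,0,0],
  [0.1215,-0.0903,0,0],
  [0.1215,-0.0903,0,0],
  [0.1215,-0.0903,0.015,0],
  [0.1215,-0.0903,0.03,0],
  [0.1215,-0.0903,0.03,0],
])

```text
t: 15.92
tool_pos: [416.3, 113.0, 205.8]
orientation: [-0.001, 0.708, 0.707, -0.001]
wrist_force: [0.3, 0.3, 0.3]
width: 18.6
grip_force: 39.1
```

Run:
```python
from h import *
s=telemetry.sense();print(s['tool_pos'],s['width'],s['wrist_force'])
p=read_camera('scene');q=read_camera('wrist')
a=cv2.resize(q['color'],(400,300));b=cv2.resize(p['color'][140:260,270:430],(400,300))
cv2.imwrite('pics/g2.png',cv2.cvtColor(np.hstack([a,b]),cv2.COLOR_RGB2BGR))
```

```text
[416.32346171 112.95247488 205.76542962] 18.552283677255694 [0.25718087 0.2568702  0.33897008]
```

View pics/g2.png

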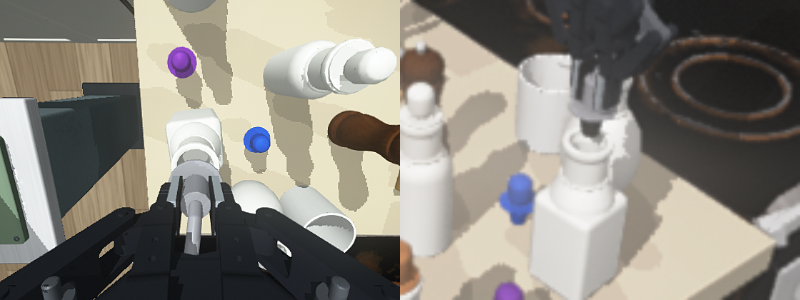

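Pourer is upright with its black plug just over the square bottle's mouth ((590,128) right, (195,160) left). I lower it.

Request:
carry_out([
  [0.0008,0,0.007,0],
  [0.0008,0,0.014,0],
  [0.0008,0,0.021,0],
  [0.0008,0,0.027,0],
  [0.0008,0,0.031,0],
  [0.0008,0,0.033,0],
  [0.0008,0,0.034,0],
  [0.0008,0,0.034,0],
])

```text
t: 17.02
tool_pos: [416.8, 114.6, 172.9]
orientation: [0.0, 0.707, 0.707, 0.0]
wrist_force: [-0.4, 0.3, 0.2]
width: 18.5
grip_force: 39.1
```

Request:
carry_out([
  [0,0,0.001,0],
  [0,0,0.0015,0],
  [0,0,0.0015,0],
])

```text
t: 17.4
tool_pos: [417.0, 114.7, 172.4]
orientation: [0.0, 0.707, 0.707, 0.001]
wrist_force: [-1.8, 0.5, 6.2]
width: 18.8
grip_force: 39.7
```

Request:
carry_out([
  [0,0,0,0],
  [0,0,0,0],
  [0,0,0,0],
  [0,0,0,0],
  [0,0,-0.02,0],
  [0,0,-0.05,0],
  [0,0,-0.08,0],
  [0,0,-0.1,0],
  [0,0,-0.1,0],
  [0,0,-0.1,0],
], jaw=-0.3)

```text
t: 18.65
tool_pos: [416.1, 114.4, 270.3]
orientation: [-0.0, 0.707, 0.707, -0.001]
wrist_force: [-0.7, 0.4, -0.8]
width: 55.4
grip_force: 0.0
```

```bash
python3 - 2>/dev/null <<'E'
from h import *
s=telemetry.sense();print(s['tool_pos'],s['width'])
survey(['scene','wrist'],dict(straight='c',square='p',cone='w'))
E
```

```text
[416.12381755 114.41803341 270.28401865] 55.41379642660874
scene square neck (array([417.1, 113.3]), 48, np.float64(0.54)) knob (array([417.9, 114. ]), 77, np.float64(0.57)) flat (array([416.1, 116.1]), 21.5, np.float64(169.4))
scene bellied neck (array([505.3,  -4. ]), 55, np.float64(2.62)) knob  flat (array([507.3,  -6.3]), 23.9, np.float64(140.7))
scene cone neck (array([412.3, 323.3]), 41, np.float64(0.47)) knob (array([412.3, 323.1]), 117, np.float64(0.49)) flat (array([411.7, 323.3]), 21.1, np.float64(130.3))
scene straight neck (array([549.2, 197.6]), 44, np.float64(0.51)) knob (array([550. , 196.6]), 50, np.float64(0.44)) flat (array([548.8, 199.1]), 20.7, np.float64(155.4))
wrist square neck None knob (array([417.2, 115.2]), 178, np.float64(0.16)) flat (array([416.6, 114.4]), 21.7, np.float64(169.7))
wrist bellied neck None knob  flat (array([0., 0.]), 0.0, np.float64(nan))
wrist cone neck None knob None flat (array([0., 0.]), 0.0, np.float64(nan))
wrist straight neck (array([548.7, 198.4]), 70, np.float64(0.25)) knob (array([549.7, 198.4]), 283, np.float64(0.22)) flat (array([548. , 198.3]), 21.8, np.float64(155.4))
```

Request:
carry_out([
  [0.02,0,0,0],
  [0.06,-0.001,0,0],
  [0.11,-0.002,0,0],
  [0.16,-0.003,0,0],
  [0.195,-0.004,0,0],
  [0.209,-0.0044,0,0],
  [0.209,-0.0044,0,0],
  [0.209,-0.0044,0.03,0],
  [0.209,-0.0044,0.06,0],
  [0.209,-0.0044,0.08,0],
  [0.209,-0.0044,0.08,0],
  [0.209,-0.0044,0.08,0],
])

```text
t: 20.25
tool_pos: [412.9, 323.1, 192.3]
orientation: [0.0, 0.707, 0.707, 0.001]
wrist_force: [0.1, 0.4, 1.0]
width: 55.5
grip_force: 0.0
```

Run:
```python
from h import *
s=telemetry.sense();print(s['tool_pos'],s['width'])
p=read_camera('wrist')
print(axis(p,(412,323.4),[(133,155,15)],25),flat(p,(412,323.4),130))
```

```text
[412.89346058 323.05864649 192.27459924] 55.484816011194354
(array([411.6, 324.3]), 354, np.float64(0.14)) (array([411.4, 325.6]), 21.6, np.float64(130.6))
```

Request:
carry_out([
  [0.0008,-0.0008,0.01,0],
  [0.0008,-0.0008,0.03,0],
  [0.0008,-0.0008,0.05,0],
  [0.0008,-0.0008,0.0595,0],
  [0.0008,-0.0008,0.0595,0],
  [0.0008,-0.0008,0.0595,0],
])

```text
t: 21.05
tool_pos: [411.9, 324.7, 132.4]
orientation: [0.0, 0.707, 0.707, 0.001]
wrist_force: [0.3, 0.0, 0.5]
width: 55.3
grip_force: 0.0
```

Request:
carry_out([
  [0,0,0,0],
  [0,0,0,0],
  [0,0,0,0],
  [0,0,0,0],
  [0,0,0,0],
  [0,0,0,0],
], jaw=1, newtons=40)

```text
t: 21.8
tool_pos: [411.9, 324.7, 132.6]
orientation: [0.0, 0.707, 0.707, 0.001]
wrist_force: [-0.4, 0.4, 5.5]
width: 28.4
grip_force: 40.0
```

Request:
carry_out([
  [0,0,-0.005,0],
  [0,0,-0.015,0],
  [0,0,-0.03,0],
  [0,0,-0.06,0],
  [0,0,-0.09,0],
  [0,0,-0.12,0],
  [0,0,-0.12,0],
  [0,0,-0.12,0],
])

```text
t: 22.8
tool_pos: [411.0, 324.0, 251.2]
orientation: [-0.0, 0.707, 0.707, -0.001]
wrist_force: [0.2, -0.4, -1.3]
width: 28.2
grip_force: 39.5
```

Request:
carry_out([
  [-0.02,0.02,0,0],
  [-0.06,0.045,0,0],
  [-0.11,0.075,0,0],
  [-0.16,0.09,0,0],
  [-0.21,0.0958,0,0],
  [-0.26,0.0958,0,0],
  [-0.3,0.0958,0,0],
  [-0.325,0.0958,0,0],
  [-0.3314,0.0958,0,0],
  [-0.3314,0.0958,0.03,0],
  [-0.3314,0.0958,0.06,0],
  [-0.3314,0.0958,0.06,0],
])

```text
t: 24.3
tool_pos: [505.3, -6.1, 189.3]
orientation: [-0.003, 0.707, 0.707, -0.002]
wrist_force: [-1.0, -0.0, -0.4]
width: 28.3
grip_force: 39.6
```

Request:
carry_out([
  [-0.3314,0.0,0.0,0],
])

```text
t: 24.42
tool_pos: [508.3, -66.8, 192.4]
orientation: [-0.0, 0.705, 0.71, 0.001]
wrist_force: [1.4, -1.6, -0.1]
width: 28.0
grip_force: 39.6
```

The second call was a slip on my part: it moved the tool 62 mm too far in free air over the stove side. Nothing was touched, so I'm moving back.

Request:
carry_out([
  [0.02,0,0,0],
  [0.05,0,0,0],
  [0.0625,0,0,0],
  [0.0625,0,0,0],
  [0.0625,0,0,0],
])

```text
t: 25.05
tool_pos: [507.4, -7.2, 192.1]
orientation: [0.0, 0.707, 0.707, -0.0]
wrist_force: [-0.8, -0.1, -0.5]
width: 28.2
grip_force: 39.6
```

```bash
python3 - 2>/dev/null <<'E'
from h import *
s=telemetry.sense();print(s['tool_pos'],s['width'],s['wrist_force'])
p=read_camera('scene');q=read_camera('wrist')
a=cv2.resize(q['color'],(400,300));b=cv2.resize(p['color'][110:230,270:430],(400,300))
cv2.imwrite('pics/g3.png',cv2.cvtColor(np.hstack([a,b]),cv2.COLOR_RGB2BGR))
print(axis(p,(507,-7),[(125,134,20)],32),flat(q,(507,-7),141))
E
```

```text
[507.4122801   -7.21384157 192.06723225] 28.195791675161068 [-0.84125811 -0.13931779 -0.52029938]
(array([505.7,  -4.7]), 57, np.float64(1.81)) (array([506.9,  -6.7]), 22.4, np.float64(141.4))
```

View pics/g3.png

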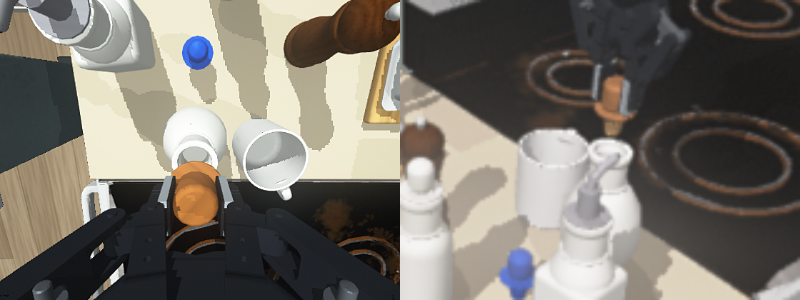

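Wooden stopper is upright above the bellied mouth ((612,130) right, (195,165) left). I lower 45 mm.

Request:
carry_out([
  [0,0,0.01,0],
  [0,0,0.02,0],
  [0,0,0.028,0],
  [0,0,0.035,0],
  [0,0,0.04,0],
  [0,0,0.044,0],
  [0,0,0.0455,0],
  [0,0,0.0455,0],
  [0,0,0.0455,0],
])

```text
t: 26.28
tool_pos: [507.5, -7.0, 146.6]
orientation: [0.0, 0.707, 0.707, 0.0]
wrist_force: [-1.2, -0.4, 1.9]
width: 28.3
grip_force: 39.8
```

Request:
carry_out([
  [0,0,0.001,0],
  [0,0,0.001,0],
  [0,0,0.001,0],
])

```text
t: 26.65
tool_pos: [507.6, -7.1, 146.6]
orientation: [0.001, 0.707, 0.707, 0.001]
wrist_force: [-1.6, -0.1, 7.6]
width: 28.4
grip_force: 40.5
```

Request:
carry_out([
  [0,0,0,0],
  [0,0,0,0],
  [0,0,0,0],
  [0,0,0,0],
  [0,0,-0.02,0],
  [0,0,-0.05,0],
  [0,0,-0.08,0],
  [0,0,-0.12,0],
  [0,0,-0.12,0],
  [0,0,-0.12,0],
], jaw=-0.3)

```text
t: 27.9
tool_pos: [506.8, -7.0, 264.6]
orientation: [-0.0, 0.707, 0.707, -0.0]
wrist_force: [-0.8, 0.0, 0.3]
width: 55.7
grip_force: 0.0
```

```bash
python3 - 2>/dev/null <<'E'
from h import *
s=telemetry.sense();print(s['tool_pos'],s['width'])
survey(['scene','wrist'],dict(straight='c',square='p',bellied='w'))
E
```

```text
[506.77740942  -6.99714531 264.58508744] 55.6802324321338
scene square neck (array([417.2, 113. ]), 45, np.float64(0.42)) knob (array([417.8, 114.2]), 81, np.float64(0.54)) flat (array([417.1, 113.7]), 21.2, np.float64(169.4))
scene bellied neck (array([507.4,  -8.1]), 29, np.float64(0.6)) knob (array([508.9,  -8.6]), 90, np.float64(0.73)) flat (array([506.1,  -6.3]), 22.4, np.float64(143.7))
scene cone neck (array([408.3, 326.4]), 101, np.float64(2.5)) knob  flat (array([410.6, 324.1]), 22.7, np.float64(127.0))
scene straight neck (array([549.2, 198. ]), 44, np.float64(0.5)) knob (array([550.4, 197. ]), 49, np.float64(0.76)) flat (array([546.5, 199.3]), 21.0, np.float64(155.2))
wrist square neck (array([416.3, 114.8]), 34, np.float64(0.16)) knob (array([416.9, 115.6]), 422, np.float64(0.17)) flat (array([417.3, 114.1]), 21.7, np.float64(169.7))
wrist bellied neck None knob (array([507.8,  -7.4]), 180, np.float64(0.13)) flat (array([506.8,  -6.1]), 21.7, np.float64(144.7))
wrist cone neck None knob  flat (array([0., 0.]), 0.0, np.float64(nan))
wrist straight neck None knob None flat (array([0., 0.]), 0.0, np.float64(nan))
```

Request:
carry_out([
  [0.02,0.004,0,0],
  [0.06,0.012,0,0],
  [0.11,0.022,0,0],
  [0.16,0.032,0,0],
  [0.19,0.039,0,0],
  [0.205,0.0425,0,0],
  [0.205,0.0425,0,0],
  [0.205,0.0425,0.03,0],
  [0.205,0.0425,0.05,0],
  [0.205,0.0425,0.05,0],
  [0.205,0.0425,0.05,0],
])

```text
t: 29.38
tool_pos: [550.2, 197.2, 216.2]
orientation: [0.0, 0.708, 0.707, 0.001]
wrist_force: [0.3, -0.1, 1.4]
width: 55.6
grip_force: 0.0
```

Run:
```python
from h import *
s=telemetry.sense();print(s['tool_pos'],s['width'])
p=read_camera('wrist')
print(axis(p,(549,198),[(164,177,13)],25),flat(p,(549,198),155))
```

```text
[550.19838743 197.2090375  216.24869187] 55.596748429921895
(array([549.4, 197.8]), 218, np.float64(0.15)) (array([548.6, 199.8]), 21.7, np.float64(155.6))
```

Request:
carry_out([
  [0.0004,-0.0005,0.01,0],
  [0.0004,-0.0005,0.03,0],
  [0.0004,-0.0005,0.05,0],
  [0.0004,-0.0005,0.0585,0],
  [0.0004,-0.0005,0.0585,0],
  [0.0004,-0.0005,0.0585,0],
])

```text
t: 30.18
tool_pos: [549.8, 198.6, 157.6]
orientation: [0.0, 0.707, 0.707, 0.001]
wrist_force: [0.0, 0.1, -0.9]
width: 55.5
grip_force: 0.0
```

Request:
carry_out([
  [0,0,0,0],
  [0,0,0,0],
  [0,0,0,0],
  [0,0,0,0],
  [0,0,0,0],
  [0,0,0,0],
], jaw=1, newtons=40)

```text
t: 30.92
tool_pos: [549.6, 198.5, 157.5]
orientation: [0.0, 0.707, 0.707, 0.001]
wrist_force: [0.5, 0.1, 5.6]
width: 24.2
grip_force: 39.7
```

Request:
carry_out([
  [0,0,-0.005,0],
  [0,0,-0.015,0],
  [0,0,-0.03,0],
  [0,0,-0.06,0],
  [0,0,-0.09,0],
  [0,0,-0.09,0],
  [0,0,-0.09,0],
  [0,0,-0.09,0],
])

```text
t: 31.92
tool_pos: [548.6, 198.1, 245.4]
orientation: [-0.001, 0.707, 0.707, -0.001]
wrist_force: [0.3, 0.4, -1.0]
width: 24.7
grip_force: 39.3
```

Request:
carry_out([
  [0.01,-0.012,0,0],
  [0.04,-0.045,0,0],
  [0.075,-0.085,0,0],
  [0.105,-0.115,0,0],
  [0.12,-0.13,0,0],
  [0.1255,-0.137,0,0],
  [0.1255,-0.137,0,0],
  [0.1255,-0.137,0.03,0],
  [0.1255,-0.137,0.055,0],
  [0.1255,-0.137,0.066,0],
  [0.1255,-0.137,0.066,0],
  [0.1255,-0.137,0.066,0],
])

```text
t: 33.42
tool_pos: [413.1, 324.1, 181.7]
orientation: [0.0, 0.707, 0.707, 0.001]
wrist_force: [-0.2, 0.3, -0.8]
width: 23.9
grip_force: 39.4
```

```bash
python3 - 2>/dev/null <<'E'
from h import *
s=telemetry.sense();print(s['tool_pos'],s['width'],s['wrist_force'])
p=read_camera('scene');q=read_camera('wrist')
a=cv2.resize(q['color'],(400,300));b=cv2.resize(p['color'][200:320,190:350],(400,300))
cv2.imwrite('pics/g4.png',cv2.cvtColor(np.hstack([a,b]),cv2.COLOR_RGB2BGR))
print(flat(p,(412,323.5),127),flat(q,(412,323.5),127))
E
```

```text
[413.09002874 324.11627812 181.7202666 ] 23.941843347275555 [-0.15668786  0.32147238 -0.82560403]
(array([411.9, 323.7]), 22.9, np.float64(127.2)) (array([411.5, 324.8]), 22.4, np.float64(127.5))
```

View pics/g4.png

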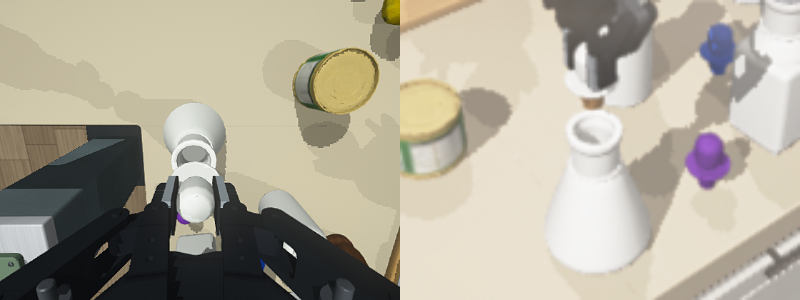

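The ceramic stopper hangs upright over the cone's mouth ((595,130) right, (195,155) left). I lower about 49 mm with -1 mm in x.

Request:
carry_out([
  [0,-0.001,0.01,0],
  [0,-0.001,0.02,0],
  [0,-0.001,0.028,0],
  [0,-0.001,0.036,0],
  [0,-0.001,0.042,0],
  [0,-0.001,0.046,0],
  [0,-0.001,0.0485,0],
  [0,-0.001,0.0485,0],
  [0,-0.001,0.0485,0],
])

```text
t: 34.65
tool_pos: [411.4, 324.0, 132.6]
orientation: [0.0, 0.707, 0.707, 0.0]
wrist_force: [-0.1, 0.1, 1.8]
width: 24.2
grip_force: 39.6
```

Request:
carry_out([
  [0,0,0.0005,0],
  [0,0,0.001,0],
  [0,0,0.001,0],
])

```text
t: 35.02
tool_pos: [411.5, 324.0, 132.5]
orientation: [0.0, 0.707, 0.707, 0.001]
wrist_force: [-1.4, -1.5, 9.4]
width: 24.2
grip_force: 40.2
```

Request:
carry_out([
  [0,0,0,0],
  [0,0,0,0],
  [0,0,0,0],
  [0,0,0,0],
  [0,0,-0.02,0],
  [0,0,-0.05,0],
  [0,0,-0.08,0],
  [0,0,-0.12,0],
  [0,0,-0.15,0],
  [0,0,-0.15,0],
  [0,0,-0.15,0],
], jaw=-0.3)

```text
t: 36.4
tool_pos: [410.8, 323.5, 280.2]
orientation: [-0.0, 0.707, 0.707, -0.001]
wrist_force: [0.2, 0.1, -1.2]
width: 55.7
grip_force: 0.0
```

```bash
python3 - 2>/dev/null <<'E'
from h import *
print(telemetry.sense()['tool_pos'])
survey(['scene','wrist'],dict(square='p',bellied='w',cone='c'))
p=read_camera('scene');cv2.imwrite('pics/end.png',cv2.cvtColor(cv2.resize(p['color'][120:330,150:430],(800,600)),cv2.COLOR_RGB2BGR))
E
```

```text
[410.78809654 323.5166689  280.16478899]
scene square neck (array([416.9, 113. ]), 47, np.float64(0.7)) knob (array([417.8, 114.2]), 79, np.float64(0.61)) flat (array([416. , 114.4]), 21.5, np.float64(169.4))
scene bellied neck (array([507.1,  -7.9]), 27, np.float64(0.66)) knob (array([508.6,  -8.5]), 87, np.float64(0.67)) flat (array([506.3,  -5.6]), 20.8, np.float64(144.5))
scene cone neck (array([412. , 323.6]), 45, np.float64(0.38)) knob (array([412.4, 322.3]), 72, np.float64(0.4)) flat (array([409.6, 324.4]), 21.0, np.float64(130.4))
scene straight neck (array([549.2, 200. ]), 33, np.float64(0.93)) knob  flat (array([540.4, 190.6]), 19.8, np.float64(152.2))
wrist square neck None knob None flat (array([0., 0.]), 0.0, np.float64(nan))
wrist bellied neck None knob None flat (array([0., 0.]), 0.0, np.float64(nan))
wrist cone neck None knob (array([411.7, 323.3]), 82, np.float64(0.15)) flat (array([411.5, 325.2]), 21.7, np.float64(130.6))
wrist straight neck (array([546.5, 198.8]), 90, np.float64(0.7)) knob  flat (array([546.2, 217. ]), 13.8, np.float64(152.0))
```

View pics/end.png

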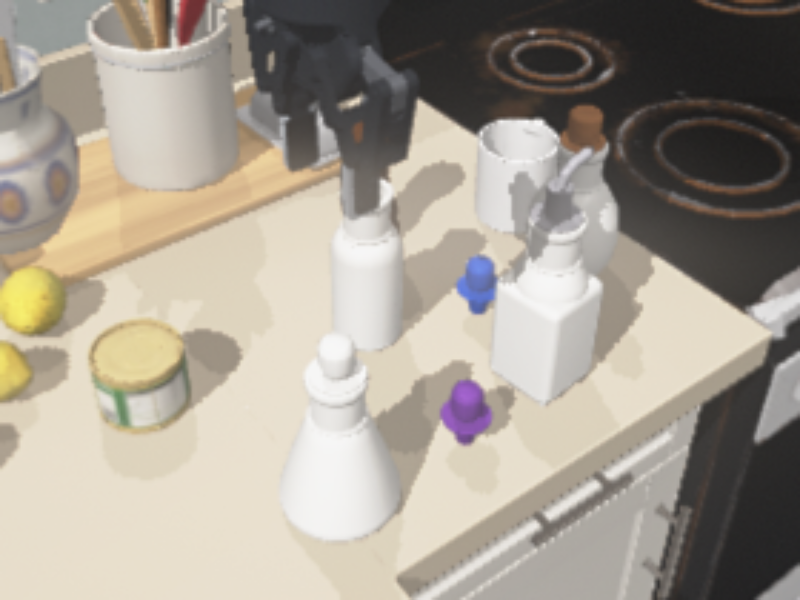

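The pourer is in the square bottle (560,205), wood in the bellied one (585,125), and ceramic in the cone (337,360). Flange heights are right, and the bottles stand where they were.

```bash
python3 -c "
from plant import ticket
print(ticket.hand_in())"
```

```text
the job is handed in; nothing more can be done
None
```

Job handed in after about 37 s of robot time: the pourer is in the square bottle, the wooden stopper in the bellied bottle and the ceramic stopper in the cone bottle, each measured with its flange on the lip; the straight bottle is open, the bottles stand within about 2 mm of where they began, and the mill, tin and mug were not touched.

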